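# Hook the roller carrier on the cleaner's feed rail and load it

## Task

First hang the empty three-well carrier on the feed rails of the roller cleaner: lift its two hooks over the upright lip and lower it until the hooks are behind the lip and the carrier lies level, fully down on the slide bar. Then stand the three small feed rollers upright in it, one in each well. Leave the big roller, the can and the screwdriver where they are.

Things in the scene. Friction and masses are not known exactly. Their poses are not given: they have to be found in the camera images.
- rail: Feed rails of a bench-top roller cleaner, fixed. Origin on the bench, midway along the rails, below the carrier's place. x from slide bar to lip, y along the rails, z up. Flat slide bar 30 mm wide centred on x = 0, top at z = 40 mm, from y = -140 to 140 mm.
- lip_top (a point): Top edge, mid-length, of the upright steel lip, 4 mm thick, 62 mm behind (+x) the rail origin, 67 mm high. Behind it lies an open channel 22 mm wide (rail x = 64 to 86 mm, floor 42 mm high) with a lower back wall (54 mm high). Axes as the rail's.
- seat (a point): Where the carrier's centre belongs: middle of the rails, 57 mm above the bench (17 mm above the slide bar). Seated, the carrier's x axis is along the rail's x; it has -7 to +9 mm of play in x, and may be up to 80 mm off along the rails (y). Axes as the rail's.
- housing (a point): Centre of the top of the cleaner's grey housing, 130 mm high, which stands over the +y end of the rails: 194 mm in x by 170 mm in y, its near face 150 mm from the middle of the rails.
- carrier_mid (a point): Centre, half-way up (17 mm), of the loose grey three-well carrier standing upright on the bench: block 50 mm (x) by 146 mm (y, along the row of wells) by 34 mm (z, up), 0.2 to 0.33 kg. +x is the side with the two hooks. Can be gripped from above across its 50 mm width at mid-length; behind the block, between the hook arms, 108 mm is open.
- hook_tips (a point): Midway between the lower ends of the two hook tongues, 74 mm behind (+x) and 5 mm below the carrier's centre. Hooks at y = -60 and +60 mm, 12 mm wide: arm level with the carrier's top, 6 mm thick, out to x = 77 mm, then a tongue 6 mm thick down to here. Axes as the carrier's. Seated, it is behind the lip, 52 mm above the bench.
- well0 (a point): Centre of the mouth of the carrier's -y end well, level with the carrier's top. Round well, 37 mm wide, 16 mm deep, flat floor; wells are 48 mm apart. Axes as the carrier's.
- well1 (a point): Centre of the mouth of the carrier's middle well, level with the carrier's top. Round well, 37 mm wide, 16 mm deep, flat floor; wells are 48 mm apart. Axes as the carrier's.
- well2 (a point): Centre of the mouth of the carrier's +y end well, level with the carrier's top. Round well, 37 mm wide, 16 mm deep, flat floor; wells are 48 mm apart. Axes as the carrier's.
- roller0_mid (a point): Centre of a small feed roller (one of three alike, any roller suits any well), a black rubber cylinder with white hub, 26 mm in diameter, 40 mm high, 30 g, standing on end on the bench; this point is half-way up (20 mm). z along its axis. Standing in a well its centre is 4 mm above the carrier's top.
- roller1_mid (a point): Centre of a small feed roller (one of three alike, any roller suits any well), a black rubber cylinder with white hub, 26 mm in diameter, 40 mm high, 30 g, standing on end on the bench; this point is half-way up (20 mm). z along its axis. Standing in a well its centre is 4 mm above the carrier's top.
- roller2_mid (a point): Centre of a small feed roller (one of three alike, any roller suits any well), a black rubber cylinder with white hub, 26 mm in diameter, 40 mm high, 30 g, standing on end on the bench; this point is half-way up (20 mm). z along its axis. Standing in a well its centre is 4 mm above the carrier's top.
- big_roller: Bystander: big black rubber roller with white hub, 48 mm in diameter, 55 mm high, too wide for the wells; origin at the centre of its underside.
- grease_can: Bystander: blue can, 66 mm in diameter, 75 mm high; origin at the centre of its underside.
- screwdriver: Bystander: screwdriver, 190 mm long, lying on the bench; x along it.
Mind the look-alikes: they are no part of the job. There is more than one size of the part that bears carrier_mid; the job needs the middle-sized.

How it is judged:
By the outcome, as a careful person would: the job done as asked, in the order asked, and still so for the second after the job is handed in, with the robot touching nothing.
It also fails if it takes over 72 s, if anything falls off the work surface, if the arm or the gripper's body presses on something with over 40 N, if the wrist force passes 120 N, or if a joint passes its speed limit or range.

## Robot

A 7-joint arm with a two-finger parallel gripper is mounted at the origin on the work surface. World frame = base frame: x ahead of the robot, y to its left, z up, the work surface at z = 0. Lengths are in m, angles in rad, forces in N, time in s.
With the tool pointing down it reaches from about 0.4 to 0.85 m from the base axis. Payload 4.5 kg.
Tool frame: the origin (TCP) lies midway between the tips of the shut fingers; the grasp point (between the pads) lies 19 mm behind it; z points along the fingers, y is the line along which they close (so a half turn about z gives the same grasp; the last joint's range is limited). The gripper opens to 88 mm and grips with 3 to 60 N. Pads are 18 mm wide; open, the fingers measure 123 mm over their backs; the gripper's body (75 mm by 187 mm) begins 45 mm behind the grasp point.
Start: joints at [-1.09, 0.689, -0.195, 1.565, 0.157, 0.902, -0.215], TCP at [0.27, 0.564, 0.239] pointing down, gripper open.
Joint ranges: [-3.01, 3.01], [-0.46, 2.08], [-1.47, 1.51], [0.13, 2.56], [-1, 4.14], [0.04, 2.09], [-2.66, 2.66]. Speed limits (rad/s): [2.57, 2.57, 3.14, 3.14, 3.14, 3.14, 3.14].

## Interface

Orientations are given as a unit quaternion [x, y, z, w].
In Python, from plant import r gives the robot as it stands.
- The arm moves only by the tool carry_out, never from a script. Its argument "plan" is a list of rows, each an object with "rot": the turn, a rotation vector about the tool's x, y, z in rad, a list of three; "xyz": the shift along the tool's x, y, z in m, a list of three; "grip": the closure in counts, from 0 (fully open) to 255 (shut). In form: [{"rot": [wx, wy, wz], "xyz": [dx, dy, dz], "grip": grip}, ...]. A call has 1 to 8 rows; each row is the pose to reach, as a shift and turn from the pose commanded when the call began, along the tool's axes at that moment; what a row does not reach only later rows make up. A row lasts 1/12 s, in which the tool goes at most 41.7 mm and 7.16 degrees, less where a joint would pass 70% of its speed; a pose out of reach is approached as far as the arm can. A call with a gripper value outside its range is refused whole. The fingers move at their own pace and stop on an object; "squeeze" is the grip in N (left out, the last holds). Time passes only in rows, so rows that repeat a pose let the fingers close. It gives the time, the measured TCP pose, the force, the opening and the grip force at its end, in the units of the state.
- r.get_state(): the state, without advancing time (a new reading comes with each control period).
- r.snapshot(name): name is "scene" or "top" or "wrist"; returns the picture (400x640x3 uint8, red, green, blue); there is no depth.
- r.camera_params(name): a dict with "fx", "fy", "cx", "cy" (pixels), "position" and "attitude" of the camera in the world; the wrist camera has in their place "hand_eye" (4x4, takes a point from camera to tool coordinates, whose origin is the TCP and whose axes are the flange's). Camera axes: x right, y down, z forward; pixel columns grow to the right and rows downward; lengths in m; the calibration is good to about 2 mm. A picture is of the moment at which its call begins: read the wrist's pose just before it. camera_params takes no time and is no camera call.
- r.finish_job(): hands the job in; it is judged then, once.
The state is a dict: "clock": time; "q": joint angles; "qd": joint speeds; "joint_torque": joint torques, N m; "tool_pos": TCP position; "eef_rot": TCP orientation; "contact_force": force on the tool from outside, world axes, zero at the start; "moment": the same for the moment, N m; "opening": opening from 0.0 (shut) to 1.0 (fully open); "finger_force": force on a finger pad.
Only numpy, scipy, OpenCV 4.12 (cv2) and the standard library are available. Lean on these libraries where they do the work, as an engineer would, in place of code of your own. Each camera call takes 0.05 s, during which the arm holds its last target. There are 200 camera calls.

## Working session

There is one attempt and no reset: what is moved stays moved. The work goes in short steps, Python scripts to look and compute and a tool call to move; the robot and the scene stay as the last step left them, time stands still between calls to the robot, and variables do not carry over. Pictures are saved under pics/ and viewed, at most 10 in all, crops included, and the job is handed in when it is done.

Besides the shell and the picture viewer there is one more tool, called after "Request:" as name(argument=value, ...) on one line, values as JSON. carry_out: Moves the arm, as the interface text tells. Its arguments: {"type":"object","properties":{"plan":{"type":"array"},"squeeze":{"type":"number"}},"required":["plan"]}

```bash
ls; mkdir -p pics
python3 - <<'E'
from plant import r
import cv2
s=r.get_state();print({k:s[k] for k in('clock','tool_pos','eef_rot','opening','contact_force')})
for n in('scene','top'):
    cv2.imwrite(f'pics/{n}0.png',r.snapshot(n)[:,:,::-1])
for n in('scene','top','wrist'): print(n,r.camera_params(n))
E
```

```text
pics
{'clock': 0.0, 'tool_pos': array([0.26983056, 0.56307769, 0.23792107]), 'eef_rot': array([ 2.21512872e-01,  9.75157046e-01, -8.76086140e-04, -1.26237293e-04]), 'opening': 1.003573195811482, 'contact_force': array([ 0.56822989,  0.14958491, -0.40903782])}
scene {'fx': 471.13508144779865, 'fy': 471.13508144779865, 'cx': 315.65364932109935, 'cy': 194.14260226720398, 'position': array([0.98933725, 0.79051497, 1.00832531]), 'attitude': array([ 0.24225718,  0.88689256, -0.37734584, -0.11109983])}
top {'fx': 384.6289388226543, 'fy': 384.6289388226543, 'cx': 316.55746675247644, 'cy': 203.78253204008743, 'position': array([ 0.38999752, -0.00307877,  1.30038785]), 'attitude': array([ 0.70933837, -0.70397725,  0.02543857, -0.02465739])}
wrist {'fx': 309.9421805974643, 'fy': 309.9421805974643, 'cx': 323.15877656949823, 'cy': 198.31617080010426, 'hand_eye': array([[ 1.49180954e-04, -9.57973343e-01, -2.86857199e-01,
         7.42138270e-02],
       [ 9.99999773e-01, -4.54414269e-05,  6.71806726e-04,
        -1.09088551e-03],
       [-6.56608135e-04, -2.86857234e-01,  9.57973119e-01,
        -1.46553652e-01],
       [ 0.00000000e+00,  0.00000000e+00,  0.00000000e+00,
         1.00000000e+00]])}
```

View pics/scene0.png

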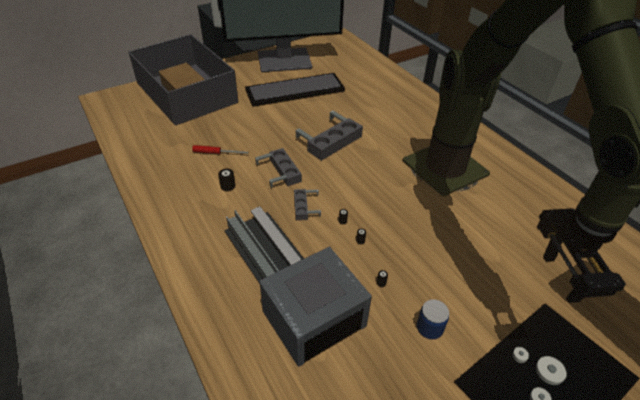

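View pics/top0.png

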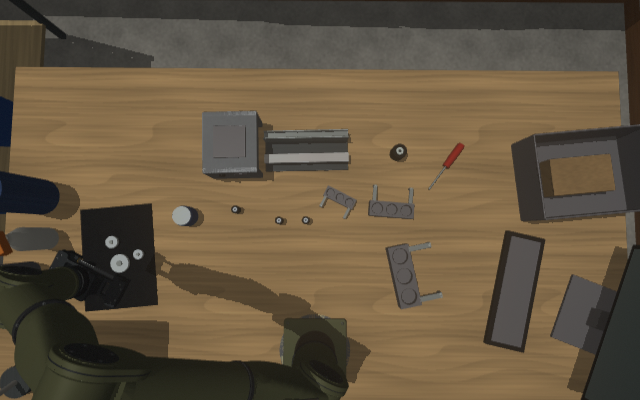

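The top view shows three carriers: small at (339,197), middle-sized at (391,207) with its hooks up (+x), and large at (404,277). The rails are at about (307,145) with the housing at the left (+y). The small rollers are at (236,209), (279,220) and (306,220), and the big roller is at (399,152).

```bash
cat > h.py <<'E'
import numpy as np,cv2
from scipy.spatial.transform import Rotation as R
from plant import r
def cam(name,s=None):
    c=r.camera_params(name)
    if name=='wrist':
        T=np.eye(4);T[:3,:3]=R.from_quat(s['eef_rot']).as_matrix();T[:3,3]=s['tool_pos']
        M=T@c['hand_eye'];return c,M[:3,:3],M[:3,3]
    return c,R.from_quat(c['attitude']).as_matrix(),np.array(c['position'])
def cast(C,uv,z):
    c,A,p=C;uv=np.atleast_2d(uv).astype(float)
    d=np.c_[(uv[:,0]-c['cx'])/c['fx'],(uv[:,1]-c['cy'])/c['fy'],np.ones(len(uv))]@A.T
    return p+d*((z-p[2])/d[:,2])[:,None]
def proj(C,P):
    c,A,p=C;q=(np.atleast_2d(P)-p)@A
    return np.c_[q[:,0]/q[:,2]*c['fx']+c['cx'],q[:,1]/q[:,2]*c['fy']+c['cy']]
def look(name,fn=None):
    s=r.get_state();C=cam(name,s);im=r.snapshot(name)
    if fn: cv2.imwrite('pics/'+fn,im[:,:,::-1])
    return im,C,s
def go(s,pos,yaw):
    """move for tool-down pose whose tool y points at world angle yaw"""
    A=R.from_quat(s['eef_rot']);y=np.array([np.cos(yaw),np.sin(yaw),0]);z=np.array([0,0,-1.])
    B=R.from_matrix(np.c_[np.cross(y,z),y,z])
    print('xyz mm',np.round(A.inv().apply(np.array(pos)-s['tool_pos'])*1e3,1),'rot',np.round((A.inv()*B).as_rotvec(),3))
def state(s):
    A=R.from_quat(s['eef_rot']).as_matrix()
    print('t',round(s['clock'],2),'tcp',np.round(s['tool_pos'],4),'ytool',np.round(A[:,1],3),'z',np.round(A[:,2],3),'open',round(s['opening'],3),'F',np.round(s['contact_force'],1),'q',np.round(s['q'],2))
E
python3 - <<'E'
from h import *
C=cam('top')
for n,uv,z in [('carrier front-left/right',[[369,217],[413,218],[371,201],[414,202]],.034),('rollers',[[236,209],[279,220],[306,220]],.04),
 ('bar ends front edge',[[268,163],[349,163],[349,152]],.04),('lip',[[268,134],[349,133]],.067),('big',[[399,151]],.055),('can',[[184,215]],.075),('small carr',[[339,197]],.02),('shaft',[[430,188]],0)]:
    print(n,np.round(cast(C,uv,z),3).tolist())
s=r.get_state();go(s,[.42,-.2,.3],0);state(s)
E
```

```text
carrier front-left/right [[0.438, -0.177, 0.034], [0.435, -0.322, 0.034], [0.49, -0.184, 0.034], [0.488, -0.326, 0.034]]
rollers [[0.46, 0.26, 0.04], [0.425, 0.118, 0.04], [0.426, 0.03, 0.04]]
bar ends front edge [[0.614, 0.158, 0.04], [0.616, -0.111, 0.04], [0.652, -0.11, 0.04]]
lip [[0.704, 0.156, 0.067], [0.71, -0.108, 0.067]]
big [[0.654, -0.273, 0.055]]
can [[0.438, 0.418, 0.075]]
small carr [[0.504, -0.079, 0.02]]
shaft [[0.539, -0.39, 0.0]]
xyz mm [-465.1 -623.5  -61. ] rot [-1.000e-03  1.000e-03  1.124e+00]
t 0.1 tcp [0.2698 0.5632 0.238 ] ytool [ 0.432  0.902 -0.002] z [-0.001 -0.001 -1.   ] open 0.998 F [ 0.4 -0.7 -0. ] q [-1.09  0.69 -0.19  1.57  0.16  0.9  -0.22]
```

Request:
carry_out(plan=[{"rot":[0,0,0.9],"xyz":[-0.31,-0.165,-0.02],"grip":0},{"rot":[0,0,0.9],"xyz":[-0.31,-0.165,-0.02],"grip":0},{"rot":[0,0,0.9],"xyz":[-0.31,-0.165,-0.02],"grip":0},{"rot":[0,0,0.9],"xyz":[-0.31,-0.165,-0.02],"grip":0},{"rot":[0,0,0.9],"xyz":[-0.31,-0.165,-0.02],"grip":0},{"rot":[0,0,0.9],"xyz":[-0.31,-0.165,-0.02],"grip":0},{"rot":[0,0,0.9],"xyz":[-0.31,-0.165,-0.02],"grip":0},{"rot":[0,0,0.9],"xyz":[-0.31,-0.165,-0.02],"grip":0}])

```text
clock: 0.77
tool_pos: [0.468, 0.294, 0.2576]
eef_rot: [0.626, 0.78, -0.0, 0.0]
contact_force: [0.8, -0.3, -0.3]
opening: 0.996
finger_force: 0.0
```

Run:
```python
from h import *
s=r.get_state();state(s);go(s,[.463,-.25,.25],0)
```

```text
t 0.77 tcp [0.468  0.294  0.2576] ytool [ 0.976  0.217 -0.   ] z [-0. -0. -1.] open 0.996 F [ 0.8 -0.3 -0.3] q [-0.66  0.57  0.03  1.77 -0.02  0.81 -0.4 ]
xyz mm [-529.9 -123.     7.8] rot [-0.     0.     0.219]
```

Request:
carry_out(plan=[{"rot":[0,0,0.22],"xyz":[-0.265,-0.062,0.004],"grip":0},{"rot":[0,0,0.22],"xyz":[-0.265,-0.062,0.004],"grip":0},{"rot":[0,0,0.22],"xyz":[-0.265,-0.062,0.004],"grip":0},{"rot":[0,0,0.22],"xyz":[-0.265,-0.062,0.004],"grip":0},{"rot":[0,0,0.22],"xyz":[-0.265,-0.062,0.004],"grip":0},{"rot":[0,0,0.22],"xyz":[-0.265,-0.062,0.004],"grip":0},{"rot":[0,0,0.22],"xyz":[-0.265,-0.062,0.004],"grip":0},{"rot":[0,0,0.22],"xyz":[-0.265,-0.062,0.004],"grip":0}])

```text
clock: 1.43
tool_pos: [0.465, 0.0171, 0.2536]
eef_rot: [0.709, 0.705, -0.002, 0.001]
contact_force: [-0.2, 0.8, 0.1]
opening: 1.001
finger_force: 0.0
```

Request:
carry_out(plan=[{"rot":[0,0,0],"xyz":[-0.272,0,0.004],"grip":0},{"rot":[0,0,0],"xyz":[-0.272,0,0.004],"grip":0},{"rot":[0,0,0],"xyz":[-0.272,0,0.004],"grip":0},{"rot":[0,0,0],"xyz":[-0.272,0,0.004],"grip":0},{"rot":[0,0,0],"xyz":[-0.272,0,0.004],"grip":0},{"rot":[0,0,0],"xyz":[-0.272,0,0.004],"grip":0},{"rot":[0,0,0],"xyz":[-0.272,0,0.004],"grip":0},{"rot":[0,0,0],"xyz":[-0.272,0,0.004],"grip":0}])

```text
clock: 2.1
tool_pos: [0.4662, -0.2543, 0.2494]
eef_rot: [0.709, 0.706, -0.001, 0.001]
contact_force: [0.8, -0.3, -0.0]
opening: 1.001
finger_force: 0.0
```

Run:
```python
from h import *
im,C,s=look('wrist','w1.png');state(s)
```

```text
t 2.1 tcp [ 0.4662 -0.2543  0.2494] ytool [ 1.    -0.004  0.   ] z [ 0.    -0.004 -1.   ] open 1.001 F [ 0.8 -0.3 -0. ] q [ 0.38  0.55  0.04  1.85 -0.03  0.75  0.44]
```

View pics/w1.png

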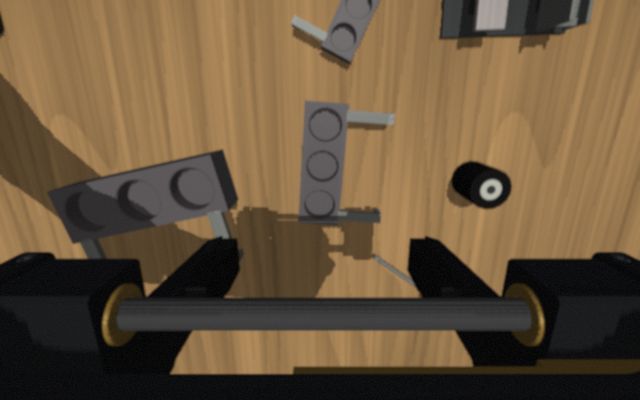

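Run:
```python
from h import *
im=cv2.imread('pics/w1.png');s=r.get_state();C=cam('wrist',s)
print('wells',np.round(cast(C,[[325,125],[322,165],[320,205]],.034),4))
print('corners',np.round(cast(C,[[305,101],[347,103],[300,217],[343,215]],.034),4))
hsv=cv2.cvtColor(im,cv2.COLOR_BGR2HSV)
m=((hsv[...,1]<60)&(hsv[...,2]>50)).astype('uint8')*255
m[:90]=0;m[225:]=0;m[:,:285]=0;m[:,400:]=0
m=cv2.morphologyEx(m,cv2.MORPH_CLOSE,np.ones((9,9)))
n,l,st,_=cv2.connectedComponentsWithStats(m);i=1+st[1:,4].argmax();print(st[i])
b=cv2.morphologyEx((l==i).astype('uint8'),cv2.MORPH_OPEN,np.ones((25,25)))
c=cv2.findContours(b,0,2)[0][0];q=cv2.boxPoints(cv2.minAreaRect(c));P=cast(C,q,.034)
print(q,np.round(P,4),'mid',P.mean(0))
```

```text
wells [[ 0.4682 -0.1985  0.034 ]
 [ 0.4648 -0.2445  0.034 ]
 [ 0.4622 -0.2941  0.034 ]]
corners [[ 0.4459 -0.1725  0.034 ]
 [ 0.4927 -0.1746  0.034 ]
 [ 0.4374 -0.3098  0.034 ]
 [ 0.4907 -0.3072  0.034 ]]
[ 299  101   96  124 6018]
[[297.87143  222.2498  ]
 [304.78763  101.21642 ]
 [347.50528  103.657425]
 [340.58908  224.6908  ]] [[ 0.4346 -0.3167  0.034 ]
 [ 0.4457 -0.1727  0.034 ]
 [ 0.4933 -0.1753  0.034 ]
 [ 0.4879 -0.32    0.034 ]] mid [ 0.46536763 -0.24618494  0.034     ]
```

The middle carrier's block spans (305,101) to (341,225). Its wells are 48 mm apart, its centre is at (0.465,-0.246) and its yaw is about -0.06. Before grasping I'll fly over the rails for one near look.

Request:
carry_out(plan=[{"rot":[0,0,0],"xyz":[0.21,0.175,0],"grip":0},{"rot":[0,0,0],"xyz":[0.21,0.175,0],"grip":0},{"rot":[0,0,0],"xyz":[0.21,0.175,0],"grip":0},{"rot":[0,0,0],"xyz":[0.21,0.175,0],"grip":0},{"rot":[0,0,0],"xyz":[0.21,0.175,0],"grip":0},{"rot":[0,0,0],"xyz":[0.21,0.175,0],"grip":0},{"rot":[0,0,0],"xyz":[0.21,0.175,0],"grip":0},{"rot":[0,0,0],"xyz":[0.21,0.175,0],"grip":0}])

```text
clock: 2.82
tool_pos: [0.6437, -0.0258, 0.2488]
eef_rot: [0.701, 0.713, 0.003, -0.002]
contact_force: [0.6, 1.2, 0.4]
opening: 0.997
finger_force: 0.0
```

Run:
```python
from h import *
im,C,s=look('wrist','w2.png');state(s)
```

```text
t 2.82 tcp [ 0.6437 -0.0258  0.2488] ytool [1.    0.017 0.002] z [ 0.001  0.007 -1.   ] open 0.997 F [0.6 1.2 0.4] q [-0.06  0.7   0.06  1.5  -0.06  0.94  0.04]
```

View pics/w2.png

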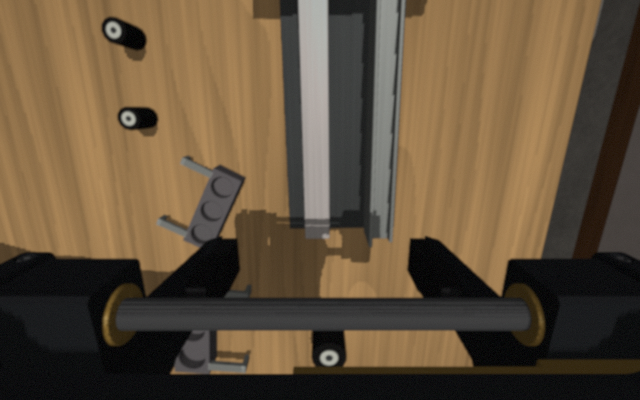

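Run:
```python
from h import *
im=cv2.imread('pics/w2.png');s=r.get_state();C=cam('wrist',s);state(s)
g=cv2.cvtColor(im,cv2.COLOR_BGR2GRAY)
for v in(60,130,200):
    p=np.median(g[v-3:v+4],0).astype(int);print(v,'280..410',p[280:410:2].tolist())
    d=np.abs(np.diff(p));e=[i for i in range(280,412) if d[i]>10 and d[i]==d[i-2:i+3].max()]
    for z in(.04,.067):print(z,[(i,round(float(x),4)) for i,x in zip(e,cast(C,[[i+.5,v] for i in e],z)[:,0])])
    print('y',cast(C,[[320,v]],.04)[0,1])
print(cast(C,[[305,237],[329,236]],.04))
```

```text
t 2.87 tcp [ 0.6418 -0.0302  0.2487] ytool [ 1.     0.014 -0.001] z [-0.001  0.004 -1.   ] open 1.002 F [-0.6 -0.6 -0.2] q [-0.06  0.7   0.07  1.5  -0.06  0.94  0.04]
60 280..410 [125, 87, 61, 61, 62, 61, 62, 63, 62, 61, 132, 171, 172, 172, 175, 174, 176, 175, 176, 178, 178, 177, 178, 171, 112, 64, 64, 63, 65, 63, 65, 65, 66, 66, 66, 64, 65, 68, 66, 66, 64, 41, 33, 32, 36, 37, 39, 73, 128, 132, 143, 142, 140, 143, 145, 143, 141, 134, 73, 93, 130, 110, 120, 123, 124]
0.04 [(281, 0.5955), (299, 0.6145), (327, 0.6441), (361, 0.68), (374, 0.6938), (395, 0.716)]
0.067 [(281, 0.5989), (299, 0.6165), (327, 0.6438), (361, 0.677), (374, 0.6897), (395, 0.7102)]
y 0.09000949635166298
130 280..410 [126, 121, 105, 68, 60, 64, 61, 62, 62, 61, 62, 123, 161, 161, 166, 168, 168, 168, 167, 168, 168, 172, 169, 167, 130, 67, 63, 63, 63, 62, 63, 65, 63, 62, 62, 62, 63, 64, 62, 62, 47, 33, 32, 36, 39, 41, 80, 127, 127, 135, 131, 134, 136, 136, 134, 113, 62, 76, 121, 109, 120, 131, 136, 132, 128]
0.04 [(284, 0.5971), (301, 0.6162), (328, 0.6465), (372, 0.6959), (390, 0.7161), (394, 0.7206)]
0.067 [(284, 0.6004), (301, 0.618), (328, 0.646), (372, 0.6917), (390, 0.7104), (394, 0.7145)]
y 0.01758022449669952
200 280..410 [119, 116, 109, 112, 88, 58, 58, 56, 57, 56, 56, 58, 117, 157, 156, 160, 161, 157, 161, 160, 158, 160, 163, 162, 138, 73, 58, 57, 57, 58, 57, 58, 57, 56, 57, 57, 59, 58, 57, 55, 40, 30, 36, 41, 42, 86, 123, 120, 125, 125, 126, 123, 125, 117, 71, 61, 108, 106, 119, 128, 126, 124, 128, 129, 128]
0.04 [(288, 0.6001), (303, 0.6181), (329, 0.6492), (369, 0.6971), (387, 0.7187), (390, 0.7223)]
0.067 [(288, 0.6032), (303, 0.6198), (329, 0.6486), (369, 0.6928), (387, 0.7127), (390, 0.7161)]
y -0.06449800019962074
[[ 0.61975756 -0.11271921  0.04      ]
 [ 0.64952714 -0.11096344  0.04      ]]
```

Run:
```python
from h import *
s=r.get_state();state(s);go(s,[.465,-.246,.10],-.06)
```

```text
t 2.87 tcp [ 0.6418 -0.0302  0.2487] ytool [ 1.     0.014 -0.001] z [-0.001  0.004 -1.   ] open 1.002 F [-0.6 -0.6 -0.2] q [-0.06  0.7   0.07  1.5  -0.06  0.94  0.04]
xyz mm [-214.  -179.6  148. ] rot [-0.001 -0.004  0.074]
```

Request:
carry_out(plan=[{"rot":[0,0,0.074],"xyz":[-0.214,-0.18,0.148],"grip":0},{"rot":[0,0,0.074],"xyz":[-0.214,-0.18,0.148],"grip":0},{"rot":[0,0,0.074],"xyz":[-0.214,-0.18,0.148],"grip":0},{"rot":[0,0,0.074],"xyz":[-0.214,-0.18,0.148],"grip":0},{"rot":[0,0,0.074],"xyz":[-0.214,-0.18,0.148],"grip":0},{"rot":[0,0,0.074],"xyz":[-0.214,-0.18,0.148],"grip":0},{"rot":[0,0,0.074],"xyz":[-0.214,-0.18,0.148],"grip":0},{"rot":[0,0,0.074],"xyz":[-0.214,-0.18,0.148],"grip":0}])

```text
clock: 3.53
tool_pos: [0.4566, -0.2549, 0.1004]
eef_rot: [0.733, 0.68, -0.002, -0.002]
contact_force: [-0.4, -0.3, -0.2]
opening: 1.0
finger_force: 0.0
```

Request:
carry_out(plan=[{"rot":[0,0,0],"xyz":[0,0,0],"grip":0},{"rot":[0,0,0],"xyz":[0,0,0],"grip":0},{"rot":[0,0,0],"xyz":[0,0,0],"grip":0}])

```text
clock: 3.78
tool_pos: [0.4624, -0.2513, 0.1021]
eef_rot: [0.731, 0.682, 0.001, -0.0]
contact_force: [0.2, 0.4, 0.9]
opening: 0.996
finger_force: 0.0
```

Run:
```python
from h import *
im,C,s=look('wrist','w3.png');state(s)
hsv=cv2.cvtColor(im[:,:,::-1].copy(),cv2.COLOR_BGR2HSV)
print(np.round(proj(C,[[.468,-.198,.034],[.465,-.246,.034]]),0))
go(s,[.465,-.246,.007],-.06)
```

```text
t 3.78 tcp [ 0.4624 -0.2513  0.1021] ytool [ 0.998 -0.069  0.001] z [ 0.001  0.001 -1.   ] open 0.996 F [0.2 0.4 0.9] q [ 0.41  0.78  0.01  1.98 -0.02  0.38  0.36]
[[327. 136.]
 [327. 203.]]
xyz mm [ 5.4  2.1 95.1] rot [ 0.001 -0.001 -0.009]
```

View pics/w3.png

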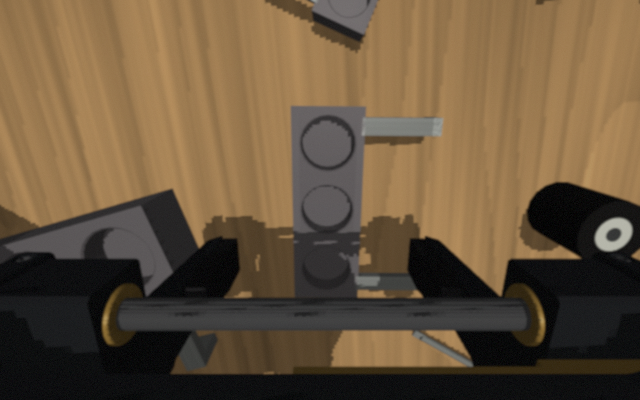

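The wells are at (327,141) and (327,206), so the carrier lies 3 mm further towards -y than estimated. The yaw is aligned and the fingers have clearance, so I'll descend and grip.

Request:
carry_out(plan=[{"rot":[0,0,0],"xyz":[0.0025,0.002,0.04],"grip":0},{"rot":[0,0,0],"xyz":[0.0025,0.002,0.075],"grip":0},{"rot":[0,0,0],"xyz":[0.0025,0.002,0.095],"grip":0},{"rot":[0,0,0],"xyz":[0.0025,0.002,0.095],"grip":0},{"rot":[0,0,0],"xyz":[0.0025,0.002,0.095],"grip":0}])

```text
clock: 4.25
tool_pos: [0.4648, -0.2487, 0.0066]
eef_rot: [0.731, 0.683, 0.0, -0.0]
contact_force: [0.1, -0.6, 0.2]
opening: 0.999
finger_force: 0.0
```

Request:
carry_out(plan=[{"rot":[0,0,0],"xyz":[0,0,0],"grip":255},{"rot":[0,0,0],"xyz":[0,0,0],"grip":255},{"rot":[0,0,0],"xyz":[0,0,0],"grip":255},{"rot":[0,0,0],"xyz":[0,0,0],"grip":255},{"rot":[0,0,0],"xyz":[0,0,0],"grip":255},{"rot":[0,0,0],"xyz":[0,0,0],"grip":255},{"rot":[0,0,0],"xyz":[0,0,0],"grip":255},{"rot":[0,0,0],"xyz":[0,0,0],"grip":255}], squeeze=30)

```text
clock: 4.92
tool_pos: [0.4645, -0.2503, 0.0071]
eef_rot: [0.732, 0.682, 0.0, 0.0]
contact_force: [0.4, 0.5, 5.5]
opening: 0.565
finger_force: 30.0
```

Run:
```python
from h import *
s=r.get_state();state(s);print(s['finger_force']);go(s,[.633,.03,.12],.028)
```

```text
t 4.92 tcp [ 0.4645 -0.2503  0.0071] ytool [ 0.998 -0.07   0.001] z [ 0.001 -0.    -1.   ] open 0.565 F [0.4 0.5 5.5] q [ 0.4   0.96  0.    2.   -0.02  0.19  0.35]
29.991076192818582
xyz mm [ 291.4  148.5 -112.8] rot [ 0.001  0.    -0.098]
```

Request:
carry_out(plan=[{"rot":[0,0,0],"xyz":[0,0,-0.02],"grip":255},{"rot":[0,0,0],"xyz":[0,0,-0.05],"grip":255},{"rot":[0,0,0],"xyz":[0,0,-0.085],"grip":255},{"rot":[0,0,0],"xyz":[0,0,-0.113],"grip":255},{"rot":[0,0,0],"xyz":[0,0,-0.113],"grip":255}])

```text
clock: 5.33
tool_pos: [0.4663, -0.2515, 0.1239]
eef_rot: [0.732, 0.682, 0.001, 0.004]
contact_force: [-0.1, -0.3, -1.1]
opening: 0.565
finger_force: 30.0
```

Request:
carry_out(plan=[{"rot":[0,0,-0.02],"xyz":[0.025,0.013,0],"grip":255},{"rot":[0,0,-0.04],"xyz":[0.06,0.03,0],"grip":255},{"rot":[0,0,-0.06],"xyz":[0.095,0.048,0],"grip":255},{"rot":[0,0,-0.08],"xyz":[0.13,0.066,0],"grip":255},{"rot":[0,0,-0.098],"xyz":[0.165,0.084,0],"grip":255},{"rot":[0,0,-0.098],"xyz":[0.2,0.102,0],"grip":255},{"rot":[0,0,-0.098],"xyz":[0.23,0.117,0],"grip":255},{"rot":[0,0,-0.098],"xyz":[0.25,0.127,0],"grip":255}])

```text
clock: 6.0
tool_pos: [0.6091, -0.0043, 0.118]
eef_rot: [0.695, 0.719, 0.001, -0.001]
contact_force: [0.0, -0.1, -2.4]
opening: 0.561
finger_force: 30.0
```

Run:
```python
from h import *
s=r.get_state();state(s);print(s['finger_force']);go(s,[.633,.03,.12],.028)
```

```text
t 6.0 tcp [ 0.6091 -0.0043  0.118 ] ytool [ 0.999  0.033 -0.001] z [-0.001  0.003 -1.   ] open 0.561 F [ 0.  -0.1 -2.4] q [-0.1   0.83  0.07  1.72 -0.09  0.6   0.05]
29.986968347802758
xyz mm [33.5 25.  -2. ] rot [-0.001 -0.003  0.005]
```

Request:
carry_out(plan=[{"rot":[0,0,0],"xyz":[0.02,0.014,0],"grip":255},{"rot":[0,0,0],"xyz":[0.032,0.023,0],"grip":255},{"rot":[0,0,0],"xyz":[0.032,0.023,0],"grip":255},{"rot":[0,0,0],"xyz":[0.032,0.023,0],"grip":255},{"rot":[0,0,0],"xyz":[0.032,0.023,0],"grip":255}])

```text
clock: 6.42
tool_pos: [0.6288, 0.0211, 0.1185]
eef_rot: [0.698, 0.716, -0.002, -0.0]
contact_force: [0.4, 1.0, -2.4]
opening: 0.567
finger_force: 30.0
```

Run:
```python
from h import *
im,C,s=look('wrist','w4.png');state(s);go(s,[.633,.03,.12],.028)
```

```text
t 6.42 tcp [0.6288 0.0211 0.1185] ytool [ 1.     0.027 -0.003] z [-0.003 -0.002 -1.   ] open 0.567 F [ 0.4  1.  -2.4] q [-0.15  0.85  0.08  1.66 -0.1   0.64  0.01]
xyz mm [ 8.7  4.4 -1.5] rot [-0.003  0.002 -0.001]
```

View pics/w4.png

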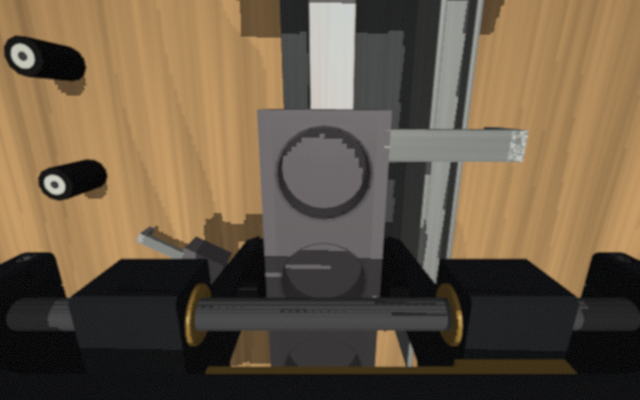

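The carrier hangs level in the grip and square to the rails. The slide bar shows at cols 310–355 at row 60 and the channel floor at about 437–470. I'll check these against the rail estimate.

Run:
```python
from h import *
im=cv2.imread('pics/w4.png');g=cv2.cvtColor(im,cv2.COLOR_BGR2GRAY)
s=r.get_state();C=cam('wrist',s);state(s)
for v in(20,90):
    p=np.median(g[v-3:v+4],0).astype(int);d=np.abs(np.diff(p));e=[i for i in range(280,490) if d[i]>12 and d[i]==d[i-3:i+4].max()]
    P=cast(C,[[i+.5,v] for i in e],.04);print([(i,round(float(x),4)) for i,x in zip(e,P[:,0])],P[0,1])
print('block edges top',cast(C,[[259,110],[390,110]],s['tool_pos'][2]+.027),'hook tongue tip outer',cast(C,[[527,145]],s['tool_pos'][2]+.027))
```

```text
t 6.47 tcp [0.629  0.0208 0.1189] ytool [ 1.     0.026 -0.003] z [-0.002 -0.002 -1.   ] open 0.567 F [-0.6  0.5 -2.2] q [-0.15  0.85  0.08  1.66 -0.1   0.64  0.01]
[(308, 0.6154), (355, 0.6458), (439, 0.7001), (464, 0.7163), (475, 0.7234), (480, 0.7266)] 0.14662503681744554
[(282, 0.5981), (309, 0.6167), (353, 0.6469), (399, 0.6784), (432, 0.7011), (456, 0.7175), (466, 0.7244)] 0.10335009566245458
block edges top [[0.60277765 0.0917665  0.14588706]
 [0.65131346 0.09302414 0.14588706]] hook tongue tip outer [[0.70474651 0.08154264 0.14588706]]
```

Request:
carry_out(plan=[{"rot":[0,0,0],"xyz":[0,0.006,0],"grip":255},{"rot":[0,0,0],"xyz":[0,0.006,0.015],"grip":255},{"rot":[0,0,0],"xyz":[0,0.006,0.035],"grip":255},{"rot":[0,0,0],"xyz":[0,0.006,0.052],"grip":255},{"rot":[0,0,0],"xyz":[0,0.006,0.062],"grip":255},{"rot":[0,0,0],"xyz":[0,0.006,0.066],"grip":255},{"rot":[0,0,0],"xyz":[0,0.006,0.068],"grip":255},{"rot":[0,0,0],"xyz":[0,0.006,0.068],"grip":255}])

```text
clock: 7.13
tool_pos: [0.6367, 0.0228, 0.0519]
eef_rot: [0.697, 0.717, 0.0, 0.0]
contact_force: [-0.8, -0.1, -1.8]
opening: 0.566
finger_force: 30.0
```

Run:
```python
from h import *
s=r.get_state();state(s)
```

```text
t 7.13 tcp [0.6367 0.0228 0.0519] ytool [1.    0.027 0.001] z [ 0.001 -0.    -1.   ] open 0.566 F [-0.8 -0.1 -1.8] q [-0.14  0.95  0.07  1.65 -0.1   0.54  0.01]
```

Request:
carry_out(plan=[{"rot":[0,0,0],"xyz":[0,-0.001,0.002],"grip":255},{"rot":[0,0,0],"xyz":[0,-0.001,0.0035],"grip":255},{"rot":[0,0,0],"xyz":[0,-0.001,0.005],"grip":255},{"rot":[0,0,0],"xyz":[0,-0.001,0.005],"grip":255},{"rot":[0,0,0],"xyz":[0,-0.001,0.005],"grip":255}])

```text
clock: 7.55
tool_pos: [0.6358, 0.0233, 0.0472]
eef_rot: [0.697, 0.717, 0.0, 0.0]
contact_force: [-0.5, 0.3, 0.8]
opening: 0.565
finger_force: 30.0
```

Run:
```python
from h import *
im,C,s=look('wrist','w5.png');state(s)
```

```text
t 7.55 tcp [0.6358 0.0233 0.0472] ytool [1.    0.028 0.001] z [ 0.001  0.    -1.   ] open 0.565 F [-0.5  0.3  0.8] q [-0.14  0.96  0.06  1.66 -0.1   0.53  0.01]
```

Request:
carry_out(plan=[{"rot":[0,0,0],"xyz":[0,0,0],"grip":70},{"rot":[0,0,0],"xyz":[0,0,0],"grip":70},{"rot":[0,0,0],"xyz":[0,0,0],"grip":70},{"rot":[0,0,0],"xyz":[0,0,-0.01],"grip":70},{"rot":[0,0,0],"xyz":[0,0,-0.04],"grip":70},{"rot":[0,0,0],"xyz":[0,0,-0.08],"grip":70},{"rot":[0,0,0],"xyz":[0,0,-0.12],"grip":70},{"rot":[0,0,0],"xyz":[0,0,-0.12],"grip":70}])

```text
clock: 8.27
tool_pos: [0.6406, 0.023, 0.1753]
eef_rot: [0.697, 0.717, 0.006, 0.005]
contact_force: [0.9, -0.2, 0.3]
opening: 0.729
finger_force: 0.0
```

Request:
carry_out(plan=[{"rot":[0,0,0],"xyz":[0,0,0],"grip":70},{"rot":[0,0,0],"xyz":[0,0,0],"grip":70},{"rot":[0,0,0],"xyz":[0,0,0],"grip":70}])

```text
clock: 8.52
tool_pos: [0.6342, 0.0233, 0.1655]
eef_rot: [0.697, 0.717, -0.001, -0.001]
contact_force: [-0.3, 0.6, -1.2]
opening: 0.726
finger_force: 0.0
```

Run:
```python
from h import *
im,C,s=look('wrist','w6.png');state(s)
```

```text
t 8.52 tcp [0.6342 0.0233 0.1655] ytool [ 1.     0.028 -0.003] z [-0.003  0.    -1.   ] open 0.726 F [-0.3  0.6 -1.2] q [-0.16  0.79  0.09  1.61 -0.09  0.75  0.  ]
```

View pics/w6.png

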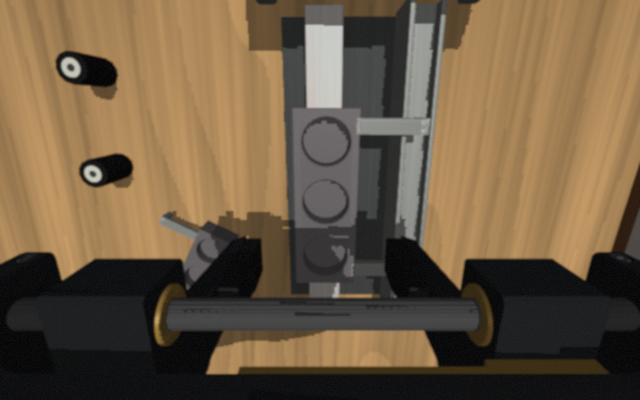

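The carrier is seated: its block runs from (293,109) to (355,282), the hook reaches over the lip, and the wells are at (326,141), (325,200) and (323,254). The roller hubs show at (70,67) and (93,173).

Run:
```python
from h import *
im=cv2.imread('pics/w6.png');s=r.get_state();C=cam('wrist',s);state(s)
print('wells',np.round(cast(C,[[326,141],[325,200],[323,254]],.074),4))
print('corners',np.round(cast(C,[[292.5,109],[359,108],[293,282],[355,282]],.074),4),'tongue',cast(C,[[429,127]],.074))
hsv=cv2.cvtColor(im,cv2.COLOR_BGR2HSV)
m=((hsv[...,1]<40)&(hsv[...,2]>150)).astype('uint8');m[:,150:]=0
n,l,st,ce=cv2.connectedComponentsWithStats(m)
for i in range(1,n):
    if st[i,4]>60: print(ce[i],st[i],np.round(cast(C,ce[i],.04),4))
t,Ct,_=look('top');h=cv2.cvtColor(t,cv2.COLOR_RGB2HSV);m=((h[...,1]<50)&(h[...,2]>120)).astype('uint8');m[:,:200]=0;m[:200]=0;m[230:]=0;m[:,320:]=0
n,l,st,ce=cv2.connectedComponentsWithStats(m)
for i in range(1,n): print('top',ce[i],st[i,4],np.round(cast(Ct,ce[i],.04),4))
```

```text
t 8.57 tcp [0.6342 0.0232 0.1652] ytool [ 1.     0.028 -0.003] z [-0.003 -0.    -1.   ] open 0.727 F [0.3 0.  0.2] q [-0.16  0.79  0.09  1.61 -0.09  0.75  0.  ]
wells [[ 0.6341  0.0707  0.074 ]
 [ 0.6348  0.0239  0.074 ]
 [ 0.6345 -0.0239  0.074 ]]
corners [[ 0.6087  0.0933  0.074 ]
 [ 0.6577  0.0954  0.074 ]
 [ 0.6092 -0.0515  0.074 ]
 [ 0.6631 -0.0499  0.074 ]] tongue [[0.71087849 0.08327061 0.074     ]]
[70.44642857 67.08928571] [ 62  58  18  19 224] [[0.4247 0.1206 0.04  ]]
[ 92.51136364 173.5       ] [ 85 166  16  16 176] [[0.4263 0.0323 0.04  ]]
top [234.53846154 208.69230769] 13 [[0.4613 0.2649 0.04  ]]
```

Run:
```python
from h import *
s=r.get_state();go(s,[.4263,.0323,.09],0.02)
```

```text
xyz mm [  14.9 -207.4   75.8] rot [-0.003  0.     0.008]
```

Request:
carry_out(plan=[{"rot":[0,0,0],"xyz":[0.004,-0.04,0.0],"grip":80},{"rot":[0,0,0],"xyz":[0.008,-0.08,0.0],"grip":80},{"rot":[0,0,0],"xyz":[0.012,-0.12,0.02],"grip":80},{"rot":[0,0,0],"xyz":[0.015,-0.16,0.04],"grip":80},{"rot":[0,0,0],"xyz":[0.015,-0.19,0.06],"grip":80},{"rot":[0,0,0],"xyz":[0.015,-0.207,0.076],"grip":80},{"rot":[0,0,0],"xyz":[0.015,-0.207,0.076],"grip":80},{"rot":[0,0,0],"xyz":[0.015,-0.207,0.076],"grip":80}])

```text
clock: 9.28
tool_pos: [0.427, 0.0323, 0.0897]
eef_rot: [0.697, 0.717, -0.001, -0.001]
contact_force: [1.9, -0.1, 0.7]
opening: 0.69
finger_force: 0.0
```

Request:
carry_out(plan=[{"rot":[0,0,0],"xyz":[0,0,0],"grip":80},{"rot":[0,0,0],"xyz":[0,0,0],"grip":80}])

```text
clock: 9.45
tool_pos: [0.4305, 0.0326, 0.091]
eef_rot: [0.697, 0.717, 0.001, 0.001]
contact_force: [0.0, -0.3, -0.8]
opening: 0.687
finger_force: 0.0
```

```bash
cat >> h.py <<'E'
def hubs(im,C,z,box=(0,240,0,640),amin=150):
    h=cv2.cvtColor(im,cv2.COLOR_RGB2HSV);m=((h[...,1]<40)&(h[...,2]>150)).astype('uint8')
    k=np.zeros_like(m);k[box[0]:box[1],box[2]:box[3]]=1;m=cv2.morphologyEx(m*k,cv2.MORPH_CLOSE,np.ones((9,9)))
    n,l,st,ce=cv2.connectedComponentsWithStats(m)
    for i in range(1,n):
        if st[i,4]>amin: print('hub',np.round(ce[i]),st[i,2:],np.round(cast(C,ce[i],z),4)[0])
E
python3 - <<'E'
from h import *
im,C,s=look('wrist','w7.png');state(s);hubs(im,C,.04);go(s,[.4263,.0323,.021],0.02)
E
```

```text
t 9.45 tcp [0.4305 0.0326 0.091 ] ytool [1.    0.028 0.004] z [ 0.004  0.    -1.   ] open 0.687 F [ 0.  -0.3 -0.8] q [-0.2   0.75  0.02  2.26 -0.13  0.12 -0.02]
hub [319.  79.] [ 25  26 501] [0.425  0.1207 0.04  ]
hub [635. 115.] [ 13  48 332] [0.621  0.1056 0.04  ]
hub [318. 219.] [ 21  20 331] [0.4266 0.0323 0.04  ]
xyz mm [-0.2 -4.5 70. ] rot [ 0.004 -0.     0.008]
```

Request:
carry_out(plan=[{"rot":[0.05,0,0],"xyz":[0,-0.004,0.01],"grip":80},{"rot":[0.1,0,0],"xyz":[0,-0.004,0.03],"grip":80},{"rot":[0.1,0,0],"xyz":[0,-0.004,0.05],"grip":80},{"rot":[0.1,0,0],"xyz":[0,-0.004,0.065],"grip":80},{"rot":[0.1,0,0],"xyz":[0,-0.004,0.07],"grip":80},{"rot":[0.1,0,0],"xyz":[0,-0.004,0.07],"grip":80},{"rot":[0.1,0,0],"xyz":[0,-0.004,0.07],"grip":80}])

```text
clock: 10.08
tool_pos: [0.4246, 0.0323, 0.0211]
eef_rot: [0.696, 0.716, -0.036, -0.035]
contact_force: [0.2, -0.6, -0.0]
opening: 0.688
finger_force: 0.0
```

Run:
```python
from h import *
s=r.get_state();state(s)
```

```text
t 10.08 tcp [0.4246 0.0323 0.0211] ytool [ 0.995  0.028 -0.099] z [-0.099 -0.003 -0.995] open 0.688 F [ 0.2 -0.6 -0. ] q [-0.17  0.92  0.    2.2  -0.13  0.13 -0.02]
```

Request:
carry_out(plan=[{"rot":[0,0,0],"xyz":[0,0,0],"grip":255},{"rot":[0,0,0],"xyz":[0,0,0],"grip":255},{"rot":[0,0,0],"xyz":[0,0,0],"grip":255},{"rot":[0,0,0],"xyz":[0,0,0],"grip":255},{"rot":[0,0,0],"xyz":[0,0,0],"grip":255},{"rot":[0,0,0],"xyz":[0,0,0],"grip":255},{"rot":[0,0,0],"xyz":[0,0,0],"grip":255}], squeeze=12)

```text
clock: 10.67
tool_pos: [0.4244, 0.0324, 0.021]
eef_rot: [0.696, 0.716, -0.035, -0.035]
contact_force: [0.4, 0.2, 3.9]
opening: 0.299
finger_force: 11.6
```

Request:
carry_out(plan=[{"rot":[0,0,0],"xyz":[0,0,-0.02],"grip":255},{"rot":[0,0,0],"xyz":[0,0,-0.06],"grip":255},{"rot":[0,0,0],"xyz":[0,0.01,-0.1],"grip":255},{"rot":[-0.05,0,0],"xyz":[0,0.05,-0.12],"grip":255},{"rot":[-0.1,0,0],"xyz":[0,0.08,-0.12],"grip":255},{"rot":[-0.1,0,0],"xyz":[0,0.09,-0.12],"grip":255}])

```text
clock: 11.17
tool_pos: [0.5302, 0.0355, 0.133]
eef_rot: [0.697, 0.717, 0.004, 0.003]
contact_force: [-0.5, 0.3, -0.5]
opening: 0.298
finger_force: 11.4
```

Run:
```python
from h import *
im,C,s=look('wrist','w8.png');state(s);print(s['finger_force']);hubs(im,C,s['tool_pos'][2]+.019);go(s,[.636,-.0245,.12],0.028)
```

```text
t 11.17 tcp [0.5302 0.0355 0.133 ] ytool [1.    0.028 0.009] z [ 0.009  0.001 -1.   ] open 0.298 F [-0.5  0.3 -0.5] q [-0.2   0.73  0.07  1.96 -0.11  0.45 -0.02]
11.433276068419218
hub [464.  82.] [  51   92 3648] [0.5819 0.1188 0.152 ]
hub [181.  84.] [ 21  22 368] [0.4723 0.1149 0.152 ]
hub [591. 152.] [ 15  26 156] [0.6387 0.0935 0.152 ]
xyz mm [-62.9 104.   14. ] rot [ 0.009 -0.001 -0.   ]
```

Request:
carry_out(plan=[{"rot":[0,0,0],"xyz":[-0.02,0.035,0],"grip":255},{"rot":[0,0,0],"xyz":[-0.04,0.07,0],"grip":255},{"rot":[0,0,0],"xyz":[-0.06,0.095,0.01],"grip":255},{"rot":[0,0,0],"xyz":[-0.063,0.104,0.014],"grip":255},{"rot":[0,0,0],"xyz":[-0.063,0.104,0.014],"grip":255},{"rot":[0,0,0],"xyz":[-0.063,0.104,0.014],"grip":255},{"rot":[0,0,0],"xyz":[-0.063,0.104,0.014],"grip":255}])

```text
clock: 11.8
tool_pos: [0.6292, -0.0235, 0.1166]
eef_rot: [0.697, 0.717, -0.001, -0.002]
contact_force: [-0.3, -0.6, -0.4]
opening: 0.297
finger_force: 11.4
```

Run:
```python
from h import *
im,C,s=look('wrist','w9.png');state(s);go(s,[.636,-.0245,.079],0.028)
```

```text
t 11.8 tcp [ 0.6292 -0.0235  0.1166] ytool [ 1.     0.029 -0.003] z [-0.003  0.001 -1.   ] open 0.297 F [-0.3 -0.6 -0.4] q [-0.07  0.85  0.06  1.65 -0.08  0.64  0.07]
xyz mm [-1.2  6.9 37.6] rot [-0.003 -0.001  0.001]
```

View pics/w9.png

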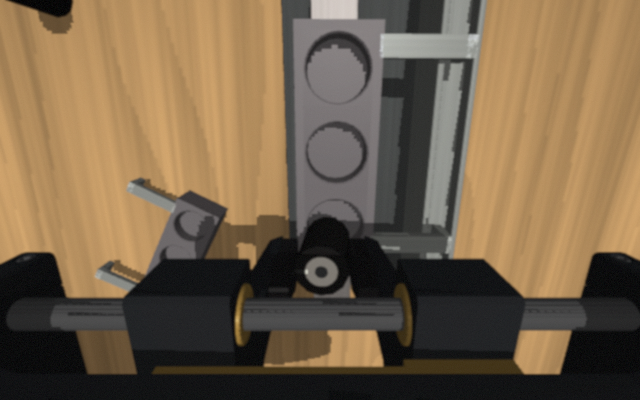

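The roller is held with its hub at (321,272) and looks about upright. The two free wells show at (338,68) and (336,151).

Run:
```python
from h import *
s=r.get_state();C=cam('wrist',s);state(s)
print(cast(C,[[321,272]],.1356),cast(C,[[338,68],[336,151]],.074))
```

```text
t 11.85 tcp [ 0.6295 -0.0234  0.117 ] ytool [ 1.     0.03  -0.002] z [-0.002  0.001 -1.   ] open 0.3 F [-0.6  0.2 -0.2] q [-0.07  0.85  0.06  1.65 -0.08  0.64  0.07]
[[ 0.62796211 -0.02424655  0.1356    ]] [[0.634445   0.07045303 0.074     ]
 [0.63526699 0.02346473 0.074     ]]
```

Request:
carry_out(plan=[{"rot":[0,0,0],"xyz":[-0.001,0.007,0],"grip":255},{"rot":[0,0,0],"xyz":[-0.001,0.007,0.01],"grip":255},{"rot":[0,0,0],"xyz":[-0.001,0.007,0.02],"grip":255},{"rot":[0,0,0],"xyz":[-0.001,0.007,0.03],"grip":255},{"rot":[0,0,0],"xyz":[-0.001,0.007,0.036],"grip":255},{"rot":[0,0,0],"xyz":[-0.001,0.007,0.037],"grip":255},{"rot":[0,0,0],"xyz":[-0.001,0.007,0.037],"grip":255}])

```text
clock: 12.43
tool_pos: [0.6376, -0.0257, 0.0792]
eef_rot: [0.697, 0.717, -0.001, -0.001]
contact_force: [0.4, 0.5, -0.2]
opening: 0.293
finger_force: 11.9
```

Run:
```python
from h import *
s=r.get_state();state(s)
```

```text
t 12.43 tcp [ 0.6376 -0.0257  0.0792] ytool [ 1.     0.028 -0.002] z [-0.002  0.    -1.   ] open 0.293 F [ 0.4  0.5 -0.2] q [-0.06  0.91  0.06  1.64 -0.08  0.59  0.07]
```

Request:
carry_out(plan=[{"rot":[0,0,0],"xyz":[0,0,0],"grip":110},{"rot":[0,0,0],"xyz":[0,0,0],"grip":110},{"rot":[0,0,0],"xyz":[0,0,0],"grip":110},{"rot":[0,0,0],"xyz":[0,0,0],"grip":110},{"rot":[0,0,0],"xyz":[0,0,-0.015],"grip":110},{"rot":[0,0,0],"xyz":[0,0,-0.045],"grip":110},{"rot":[0,0,0],"xyz":[0,0,-0.075],"grip":110},{"rot":[0,0,0],"xyz":[0,0,-0.075],"grip":80}])

```text
clock: 13.1
tool_pos: [0.6421, -0.0261, 0.161]
eef_rot: [0.697, 0.717, 0.004, 0.004]
contact_force: [1.1, 0.4, 0.6]
opening: 0.62
finger_force: 0.0
```

Run:
```python
from h import *
im,C,s=look('wrist','w10.png');state(s);hubs(im,C,.098,(0,300,0,640),100);go(s,[.43,.12,.10],.2)
```

```text
t 13.1 tcp [ 0.6421 -0.0261  0.161 ] ytool [1.    0.028 0.011] z [ 0.011 -0.    -1.   ] open 0.62 F [1.1 0.4 0.6] q [-0.07  0.8   0.07  1.6  -0.08  0.73  0.07]
hub [313.  15.] [  38   32 1202] [0.6325 0.0986 0.098 ]
hub [397.  49.] [  78  130 2294] [0.6848 0.082  0.098 ]
hub [317. 212.] [ 21  20 322] [ 0.6377 -0.0257  0.098 ]
xyz mm [ 152.  -208.7   58.7] rot [ 0.011  0.001 -0.172]
```

Request:
carry_out(plan=[{"rot":[0,0,-0.04],"xyz":[0.03,-0.04,0],"grip":80},{"rot":[0,0,-0.08],"xyz":[0.055,-0.075,0],"grip":80},{"rot":[0,0,-0.12],"xyz":[0.08,-0.11,0.02],"grip":80},{"rot":[0,0,-0.17],"xyz":[0.105,-0.145,0.035],"grip":80},{"rot":[0,0,-0.17],"xyz":[0.13,-0.18,0.05],"grip":80},{"rot":[0,0,-0.17],"xyz":[0.152,-0.21,0.058],"grip":80},{"rot":[0,0,-0.17],"xyz":[0.152,-0.21,0.058],"grip":80},{"rot":[0,0,-0.17],"xyz":[0.152,-0.21,0.058],"grip":80}])

```text
clock: 13.82
tool_pos: [0.4181, 0.1227, 0.0957]
eef_rot: [0.631, 0.776, -0.003, -0.003]
contact_force: [-0.1, -0.1, 1.0]
opening: 0.69
finger_force: 0.0
```

Request:
carry_out(plan=[{"rot":[0,0,0],"xyz":[0,0,0],"grip":80},{"rot":[0,0,0],"xyz":[0,0,0],"grip":80}])

```text
clock: 13.98
tool_pos: [0.4256, 0.1198, 0.0971]
eef_rot: [0.634, 0.773, 0.0, 0.001]
contact_force: [0.2, -0.1, -0.4]
opening: 0.687
finger_force: 0.0
```

Run:
```python
from h import *
im,C,s=look('wrist','w11.png');state(s);hubs(im,C,.04,(0,300,200,440),100);go(s,[.425,.1207,.021],.2)
```

```text
t 13.98 tcp [0.4256 0.1198 0.0971] ytool [0.981 0.196 0.002] z [ 0.002 -0.    -1.   ] open 0.687 F [ 0.2 -0.1 -0.4] q [-0.4   0.74  0.03  2.23 -0.11  0.17 -0.07]
hub [324. 214.] [ 21  20 319] [0.4252 0.1204 0.04  ]
xyz mm [ 1.1 -0.5 76.1] rot [ 0.002  0.001 -0.003]
```

Request:
carry_out(plan=[{"rot":[0.04,0,0],"xyz":[0.001,0,0.015],"grip":80},{"rot":[0.08,0,0],"xyz":[0.001,0,0.035],"grip":80},{"rot":[0.08,0,0],"xyz":[0.001,0,0.055],"grip":80},{"rot":[0.08,0,0],"xyz":[0.001,0,0.07],"grip":80},{"rot":[0.08,0,0],"xyz":[0.001,0,0.076],"grip":80},{"rot":[0.08,0,0],"xyz":[0.001,0,0.076],"grip":80},{"rot":[0.08,0,0],"xyz":[0.001,0,0.076],"grip":80}])

```text
clock: 14.62
tool_pos: [0.4246, 0.1207, 0.0213]
eef_rot: [0.634, 0.772, -0.031, -0.025]
contact_force: [-0.7, -0.2, 0.3]
opening: 0.687
finger_force: 0.0
```

Request:
carry_out(plan=[{"rot":[0,0,0],"xyz":[0,0,0],"grip":255},{"rot":[0,0,0],"xyz":[0,0,0],"grip":255},{"rot":[0,0,0],"xyz":[0,0,0],"grip":255},{"rot":[0,0,0],"xyz":[0,0,0],"grip":255},{"rot":[0,0,0],"xyz":[0,0,0],"grip":255},{"rot":[0,0,0],"xyz":[0,0,0],"grip":255},{"rot":[0,0,0],"xyz":[0,0,0],"grip":255}], squeeze=12)

```text
clock: 15.2
tool_pos: [0.4242, 0.1214, 0.0214]
eef_rot: [0.633, 0.773, -0.031, -0.025]
contact_force: [-0.7, 1.1, 4.5]
opening: 0.298
finger_force: 11.7
```

Request:
carry_out(plan=[{"rot":[0,0,0],"xyz":[0,0,-0.02],"grip":255},{"rot":[0,0,0],"xyz":[0,0,-0.06],"grip":255},{"rot":[0,0,0],"xyz":[0,0.01,-0.1],"grip":255},{"rot":[-0.04,0,0.05],"xyz":[0,0.04,-0.12],"grip":255},{"rot":[-0.08,0,0.1],"xyz":[0,0.07,-0.12],"grip":255},{"rot":[-0.08,0,0.17],"xyz":[0,0.09,-0.12],"grip":255},{"rot":[-0.08,0,0.17],"xyz":[0,0.09,-0.12],"grip":255}])

```text
clock: 15.78
tool_pos: [0.5255, 0.1422, 0.1341]
eef_rot: [0.698, 0.716, 0.001, 0.004]
contact_force: [1.0, 0.1, 0.5]
opening: 0.295
finger_force: 11.6
```

Run:
```python
from h import *
s=r.get_state();state(s);print(s['finger_force']);go(s,[.635,.0233,.125],0.028)
```

```text
t 15.78 tcp [0.5255 0.1422 0.1341] ytool [1.    0.026 0.007] z [ 0.007 -0.005 -1.   ] open 0.295 F [1.  0.1 0.5] q [-0.42  0.74  0.12  1.92 -0.15  0.48 -0.18]
11.56170018017292
xyz mm [-121.7  106.3   10.5] rot [ 0.007  0.005 -0.002]
```

Request:
carry_out(plan=[{"rot":[0,0,0],"xyz":[-0.027,0.024,0],"grip":255},{"rot":[0,0,0],"xyz":[-0.055,0.048,0],"grip":255},{"rot":[0,0,0],"xyz":[-0.085,0.075,0],"grip":255},{"rot":[0,0,0],"xyz":[-0.11,0.098,0.005],"grip":255},{"rot":[0,0,0],"xyz":[-0.122,0.11,0.01],"grip":255},{"rot":[0,0,0],"xyz":[-0.122,0.11,0.01],"grip":255},{"rot":[0,0,0],"xyz":[-0.122,0.11,0.01],"grip":255},{"rot":[0,0,0],"xyz":[-0.122,0.11,0.01],"grip":255}])

```text
clock: 16.45
tool_pos: [0.6328, 0.0235, 0.1238]
eef_rot: [0.696, 0.718, -0.003, 0.001]
contact_force: [-0.0, -0.3, -0.2]
opening: 0.29
finger_force: 11.6
```

Run:
```python
from h import *
im,C,s=look('wrist','w12.png');state(s);hubs(im,C,s['tool_pos'][2]+.019,(240,300,260,400),60);go(s,[.635,.0233,.0795],0.028)
```

```text
t 16.45 tcp [0.6328 0.0235 0.1238] ytool [ 1.     0.03  -0.002] z [-0.002 -0.005 -1.   ] open 0.29 F [-0.  -0.3 -0.2] q [-0.16  0.85  0.09  1.64 -0.1   0.66  0.01]
xyz mm [-0.1  2.3 44.3] rot [-0.002  0.005  0.002]
```

Request:
carry_out(plan=[{"rot":[0,0,0],"xyz":[0,0.002,0.01],"grip":255},{"rot":[0,0,0],"xyz":[0,0.002,0.02],"grip":255},{"rot":[0,0,0],"xyz":[0,0.002,0.03],"grip":255},{"rot":[0,0,0],"xyz":[0,0.002,0.038],"grip":255},{"rot":[0,0,0],"xyz":[0,0.002,0.043],"grip":255},{"rot":[0,0,0],"xyz":[0,0.002,0.044],"grip":255},{"rot":[0,0,0],"xyz":[0,0.002,0.044],"grip":255},{"rot":[0,0,0],"xyz":[0,0.002,0.044],"grip":255}])

```text
clock: 17.17
tool_pos: [0.6366, 0.0216, 0.0804]
eef_rot: [0.697, 0.717, -0.002, 0.003]
contact_force: [-0.4, -0.3, -0.4]
opening: 0.289
finger_force: 11.8
```

Run:
```python
from h import *
s=r.get_state();state(s)
```

```text
t 17.17 tcp [0.6366 0.0216 0.0804] ytool [1.    0.028 0.001] z [ 0.001 -0.007 -1.   ] open 0.289 F [-0.4 -0.3 -0.4] q [-0.15  0.91  0.08  1.65 -0.11  0.59  0.01]
```

Request:
carry_out(plan=[{"rot":[0,0,0],"xyz":[0,0,0.001],"grip":255},{"rot":[0,0,0],"xyz":[0,0,0.001],"grip":110},{"rot":[0,0,0],"xyz":[0,0,0.001],"grip":110},{"rot":[0,0,0],"xyz":[0,0,0.001],"grip":110},{"rot":[0,0,0],"xyz":[0,0,0.001],"grip":110},{"rot":[0,0,0],"xyz":[0,0,-0.015],"grip":110},{"rot":[0,0,0],"xyz":[0,0,-0.045],"grip":110},{"rot":[0,0,0],"xyz":[0,0,-0.08],"grip":80}])

```text
clock: 17.83
tool_pos: [0.635, 0.0222, 0.1596]
eef_rot: [0.697, 0.717, -0.004, 0.001]
contact_force: [1.2, 0.2, 0.7]
opening: 0.623
finger_force: 0.0
```

Run:
```python
from h import *
im,C,s=look('wrist','w13.png');state(s);hubs(im,C,.098,(0,300,0,640),100);go(s,[.461,.263,.15],.3)
```

```text
t 17.83 tcp [0.635  0.0222 0.1596] ytool [ 1.     0.028 -0.004] z [-0.004 -0.007 -1.   ] open 0.623 F [1.2 0.2 0.7] q [-0.17  0.8   0.1   1.61 -0.1   0.74  0.01]
hub [422.  69.] [  30  133 2021] [0.693  0.1182 0.098 ]
hub [323.  61.] [  39   88 3289] [0.6314 0.1212 0.098 ]
hub [414. 172.] [ 16  81 742] [0.6956 0.0535 0.098 ]
hub [327. 217.] [ 21  21 327] [0.6373 0.0189 0.098 ]
xyz mm [ 245.7 -167.1    8.5] rot [-0.005  0.006 -0.272]
```

Request:
carry_out(plan=[{"rot":[0,0,-0.05],"xyz":[0.034,-0.023,0],"grip":80},{"rot":[0,0,-0.1],"xyz":[0.068,-0.046,0],"grip":80},{"rot":[0,0,-0.15],"xyz":[0.102,-0.069,0],"grip":80},{"rot":[0,0,-0.2],"xyz":[0.136,-0.092,0],"grip":80},{"rot":[0,0,-0.27],"xyz":[0.17,-0.115,0],"grip":80},{"rot":[0,0,-0.27],"xyz":[0.205,-0.14,0.02],"grip":80},{"rot":[0,0,-0.27],"xyz":[0.235,-0.16,0.04],"grip":80},{"rot":[0,0,-0.27],"xyz":[0.246,-0.167,0.05],"grip":80}])

```text
clock: 18.55
tool_pos: [0.4588, 0.2679, 0.1076]
eef_rot: [0.592, 0.806, -0.002, 0.001]
contact_force: [-0.3, -0.1, 0.2]
opening: 0.69
finger_force: 0.0
```

Request:
carry_out(plan=[{"rot":[0,0,0],"xyz":[0,0,0],"grip":80},{"rot":[0,0,0],"xyz":[0,0,0],"grip":80},{"rot":[0,0,0],"xyz":[0,0,0],"grip":80}])

```text
clock: 18.8
tool_pos: [0.4643, 0.2618, 0.1092]
eef_rot: [0.595, 0.804, -0.002, 0.003]
contact_force: [-0.0, -1.0, -0.5]
opening: 0.686
finger_force: 0.0
```

Run:
```python
from h import *
im,C,s=look('wrist','w14.png');state(s);hubs(im,C,.04,(0,300,200,440),100);go(s,[.461,.263,.021],.3)
```

```text
t 18.8 tcp [0.4643 0.2618 0.1092] ytool [0.956 0.292 0.001] z [ 0.003 -0.007 -1.   ] open 0.686 F [-0.  -1.  -0.5] q [-0.65  0.77  0.07  1.96 -0.1   0.41 -0.21]
hub [320. 204.] [ 20  19 308] [0.4605 0.2649 0.04  ]
xyz mm [ 2.8 -2.9 88.2] rot [ 0.001  0.008 -0.004]
```

Request:
carry_out(plan=[{"rot":[0,0,0],"xyz":[0.004,-0.003,0.025],"grip":80},{"rot":[0,0,0],"xyz":[0.004,-0.003,0.05],"grip":80},{"rot":[0,0,0],"xyz":[0.004,-0.003,0.075],"grip":80},{"rot":[0,0,0],"xyz":[0.004,-0.003,0.088],"grip":80},{"rot":[0,0,0],"xyz":[0.004,-0.003,0.088],"grip":80},{"rot":[0,0,0],"xyz":[0.004,-0.003,0.088],"grip":80},{"rot":[0,0,0],"xyz":[0.004,-0.003,0.088],"grip":80}])

```text
clock: 19.43
tool_pos: [0.4601, 0.2652, 0.0218]
eef_rot: [0.595, 0.804, -0.001, 0.003]
contact_force: [0.1, -0.4, 0.1]
opening: 0.683
finger_force: 0.0
```

Request:
carry_out(plan=[{"rot":[0,0,0],"xyz":[0,0,0],"grip":255},{"rot":[0,0,0],"xyz":[0,0,0],"grip":255},{"rot":[0,0,0],"xyz":[0,0,0],"grip":255},{"rot":[0,0,0],"xyz":[0,0,0],"grip":255},{"rot":[0,0,0],"xyz":[0,0,0],"grip":255},{"rot":[0,0,0],"xyz":[0,0,0],"grip":255},{"rot":[0,0,0],"xyz":[0,0,0],"grip":255}], squeeze=12)

```text
clock: 20.02
tool_pos: [0.459, 0.2656, 0.0208]
eef_rot: [0.594, 0.804, -0.002, 0.002]
contact_force: [0.1, 0.2, 2.9]
opening: 0.294
finger_force: 12.0
```

Request:
carry_out(plan=[{"rot":[0,0,0],"xyz":[0,0,-0.02],"grip":255},{"rot":[0,0,0],"xyz":[0,0,-0.055],"grip":255},{"rot":[0,0,0],"xyz":[0,0,-0.095],"grip":255},{"rot":[0,0,0],"xyz":[0,0,-0.13],"grip":255},{"rot":[0,0,0],"xyz":[0,0,-0.145],"grip":255},{"rot":[0,0,0],"xyz":[0,0,-0.145],"grip":255}])

```text
clock: 20.52
tool_pos: [0.4607, 0.2675, 0.1692]
eef_rot: [0.594, 0.804, 0.001, 0.004]
contact_force: [1.0, 0.6, 0.1]
opening: 0.288
finger_force: 12.0
```

Run:
```python
from h import *
s=r.get_state();state(s);print(s['finger_force']);go(s,[.6335,.0705,.165],0.028)
```

```text
t 20.52 tcp [0.4607 0.2675 0.1692] ytool [0.956 0.294 0.006] z [ 0.007 -0.003 -1.   ] open 0.288 F [1.  0.6 0.1] q [-0.67  0.67  0.09  1.93 -0.1   0.54 -0.22]
11.999916275963187
xyz mm [-239.   107.3    5.9] rot [0.006 0.004 0.27 ]
```

Request:
carry_out(plan=[{"rot":[0,0,0.05],"xyz":[-0.03,0.013,0],"grip":255},{"rot":[0,0,0.1],"xyz":[-0.065,0.029,0],"grip":255},{"rot":[0,0,0.15],"xyz":[-0.1,0.045,0],"grip":255},{"rot":[0,0,0.2],"xyz":[-0.135,0.061,0],"grip":255},{"rot":[0,0,0.27],"xyz":[-0.17,0.077,0],"grip":255},{"rot":[0,0.004,0.27],"xyz":[-0.205,0.092,0],"grip":255},{"rot":[0,0.004,0.27],"xyz":[-0.23,0.104,0.01],"grip":255},{"rot":[0,0.004,0.27],"xyz":[-0.239,0.109,0.02],"grip":255}])

```text
clock: 21.18
tool_pos: [0.6357, 0.0635, 0.1458]
eef_rot: [0.699, 0.715, -0.002, 0.003]
contact_force: [0.1, 0.1, -0.1]
opening: 0.287
finger_force: 12.0
```

Request:
carry_out(plan=[{"rot":[0,0,0],"xyz":[0,0,0.015],"grip":255},{"rot":[0,0,0],"xyz":[0,0,0.02],"grip":255},{"rot":[0,0,0],"xyz":[0,0,0.02],"grip":255},{"rot":[0,0,0],"xyz":[0,0,0.02],"grip":255}])

```text
clock: 21.52
tool_pos: [0.6319, 0.0712, 0.1262]
eef_rot: [0.696, 0.718, -0.002, -0.0]
contact_force: [-0.5, 0.1, -0.7]
opening: 0.289
finger_force: 12.0
```

Run:
```python
from h import *
im,C,s=look('wrist','w15.png');state(s);go(s,[.6338,.0705,.0793],0.028)
```

```text
t 21.52 tcp [0.6319 0.0712 0.1262] ytool [ 1.     0.03  -0.002] z [-0.002 -0.002 -1.   ] open 0.289 F [-0.5  0.1 -0.7] q [-0.24  0.85  0.11  1.63 -0.12  0.67 -0.04]
xyz mm [-0.7  2.  46.9] rot [-0.002  0.002  0.002]
```

Request:
carry_out(plan=[{"rot":[0,0,0],"xyz":[-0.001,0.001,0.01],"grip":255},{"rot":[0,0,0],"xyz":[-0.001,0.001,0.02],"grip":255},{"rot":[0,0,0],"xyz":[-0.001,0.001,0.03],"grip":255},{"rot":[0,0,0],"xyz":[-0.001,0.001,0.04],"grip":255},{"rot":[0,0,0],"xyz":[-0.001,0.001,0.045],"grip":255},{"rot":[0,0,0],"xyz":[-0.001,0.001,0.047],"grip":255},{"rot":[0,0,0],"xyz":[-0.001,0.001,0.047],"grip":255},{"rot":[0,0,0],"xyz":[-0.001,0.001,0.047],"grip":255}])

```text
clock: 22.23
tool_pos: [0.6344, 0.0686, 0.08]
eef_rot: [0.697, 0.717, -0.001, 0.001]
contact_force: [0.2, 0.3, -0.5]
opening: 0.292
finger_force: 12.0
```

Run:
```python
from h import *
s=r.get_state();state(s)
```

```text
t 22.23 tcp [0.6344 0.0686 0.08  ] ytool [1.    0.028 0.001] z [ 0.001 -0.003 -1.   ] open 0.292 F [ 0.2  0.3 -0.5] q [-0.23  0.91  0.09  1.65 -0.13  0.59 -0.04]
```

Now I'll release, lift, and back off to get a view of the whole carrier.

Request:
carry_out(plan=[{"rot":[0,0,0],"xyz":[0,0,0.001],"grip":255},{"rot":[0,0,0],"xyz":[0,0,0.001],"grip":110},{"rot":[0,0,0],"xyz":[0,0,0.001],"grip":110},{"rot":[0,0,0],"xyz":[0,0,0.001],"grip":110},{"rot":[0,0,0],"xyz":[0,0,0.001],"grip":110},{"rot":[0,0,0],"xyz":[0,0,-0.015],"grip":110},{"rot":[0,0,0],"xyz":[0,0,-0.045],"grip":110},{"rot":[0,0,0],"xyz":[0,0,-0.085],"grip":110}])

```text
clock: 22.9
tool_pos: [0.6319, 0.0688, 0.1634]
eef_rot: [0.697, 0.717, -0.003, -0.001]
contact_force: [0.7, 0.7, 0.3]
opening: 0.569
finger_force: 0.0
```

Request:
carry_out(plan=[{"rot":[0,0,0],"xyz":[-0.04,-0.01,-0.03],"grip":110},{"rot":[0,0,0],"xyz":[-0.08,-0.02,-0.05],"grip":110},{"rot":[0,0,0],"xyz":[-0.11,-0.03,-0.06],"grip":110},{"rot":[0,0,0],"xyz":[-0.12,-0.03,-0.06],"grip":110},{"rot":[0,0,0],"xyz":[-0.12,-0.03,-0.06],"grip":110},{"rot":[0,0,0],"xyz":[-0.12,-0.03,-0.06],"grip":110},{"rot":[0,0,0],"xyz":[-0.12,-0.03,-0.06],"grip":110}])

```text
clock: 23.48
tool_pos: [0.6075, -0.0495, 0.2247]
eef_rot: [0.696, 0.718, -0.0, 0.0]
contact_force: [-0.2, 0.9, -0.4]
opening: 0.57
finger_force: 0.0
```

Run:
```python
from h import *
im,C,s=look('wrist','w16.png');state(s);hubs(im,C,.098,(0,300,200,440),60)
a=look('scene')[0][180:330,190:390]
cv2.imwrite('pics/s2.png',cv2.resize(a[:,:,::-1],None,fx=4,fy=4,interpolation=cv2.INTER_CUBIC))
```

```text
t 23.48 tcp [ 0.6075 -0.0495  0.2247] ytool [ 1.     0.03  -0.001] z [-0.001 -0.001 -1.   ] open 0.57 F [-0.2  0.9 -0.4] q [-0.06  0.68  0.11  1.64 -0.09  0.82  0.12]
hub [354.   9.] [ 31  20 618] [0.6265 0.096  0.098 ]
hub [410.  36.] [ 54  15 648] [0.6724 0.0789 0.098 ]
hub [361.  49.] [ 18  20 293] [0.6341 0.0683 0.098 ]
hub [361. 110.] [ 18  18 248] [0.6372 0.0207 0.098 ]
hub [359. 164.] [ 16  16 210] [ 0.6377 -0.0256  0.098 ]
hub [350. 199.] [ 26  32 655] [ 0.6317 -0.058   0.098 ]
```

View pics/w16.png

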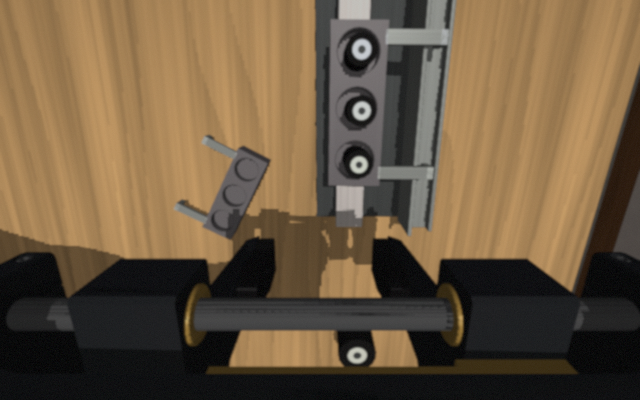

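View pics/s2.png

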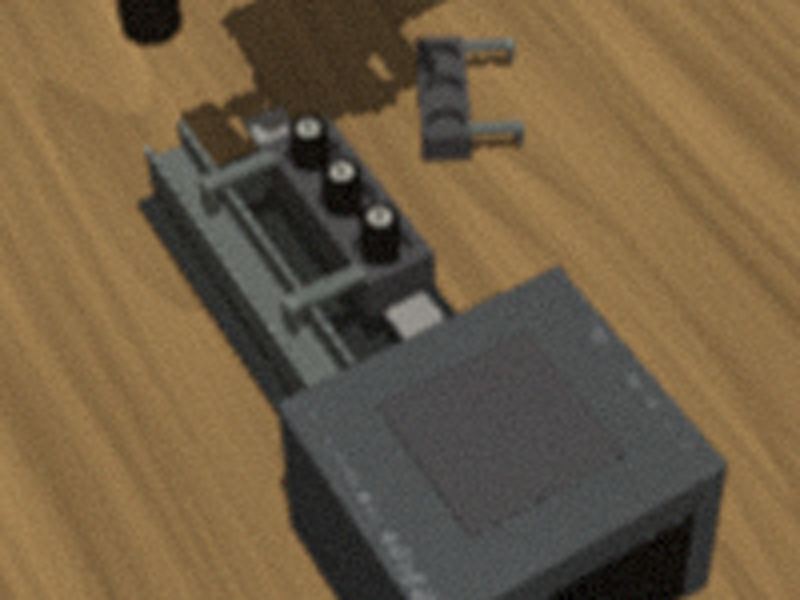

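The wrist view shows the hubs at (361,49), (361,110) and (359,164), one upright roller in each well. The scene crop shows both tongues behind the lip, at (210,195) and (290,310), with the carrier level.

```bash
python3 -c "
from plant import r
print(r.finish_job())"
```

```text
the job is handed in; nothing more can be done
None
```

The middle-sized carrier hangs level on the feed rails with both hooks behind the lip, one roller stands upright in each well, and the job was handed in at about 23.6 s with the big roller, can and screwdriver never touched.

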